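Clamp a glass jar with the one-hand ratchet clamp

ROBOT

A 6-joint arm with a two-finger parallel gripper is mounted at the origin on a cart in front of the work surface, level with it; the furniture and walls round the work are solid. World frame = base frame: x ahead of the robot, y to its left, z up, the work surface at z = 0. Lengths are in m, angles in rad, forces in N, time in s.
With the tool pointing down it reaches from about 0.35 to 0.775 m from the base axis. Payload 7.3 kg.
Tool frame: the origin (TCP) lies between the finger pads, 19 mm behind the fingertips; this is the grasp point; z points along the fingers, y is the line along which they close (so a half turn about z gives the same grasp; the last joint's range is limited). The gripper opens to 92 mm and grips with 3 to 60 N. Pads are 19 mm wide; open, the fingers measure 130 mm over their backs; the gripper's body (75 mm by 190 mm) begins 47 mm behind the grasp point.
Start: joints at [-1.468, 0.342, 1.524, -0, 1.275, -0.146], TCP at [0.129, -0.509, 0.246] pointing down, gripper open.
Joint ranges: [-2.53, 2.53], [-0.77, 2.02], [0.04, 2.7], [-1, 4.14], [0.28, 2.66], [-3.11, 3.11]. Speed limits (rad/s): [2.57, 2.57, 3.14, 3.14, 3.14, 3.14].

INTERFACE

Orientations are given as [roll, pitch, yaw] about the fixed x, y, z axes, in that order (R = Rz(yaw) Ry(pitch) Rx(roll)).
In Python, from cell import telemetry, vision, ticket gives the robot as it stands.
- The arm moves only by the shell command python3 -m crank 'ROWS' [FORCE]. ROWS is JSON, a list of rows, each a list of 5 numbers: the gripper command: -1 is shut, 1 is fully open, values between are in proportion, then the shift along the tool's x, y, z in mm, then the turn about the tool's z in rad. In form: [[fingers, dx, dy, dz, roll], ...]. A call has 1 to 12 rows; each row is the pose to reach, as a shift and turn from the pose commanded when the call began, along the tool's axes at that moment; what a row does not reach only later rows make up. A row lasts 1/12 s, in which the tool goes at most 41.7 mm and 7.16 degrees, less where a joint would pass 70% of its speed; a pose out of reach is approached as far as the arm can. A call with a gripper value outside its range is refused whole. The fingers move at their own pace and stop on an object; FORCE is the grip in N (left out, the last holds). Time passes only in rows, so rows that repeat a pose let the fingers close. It gives the time, the measured TCP pose, the force, the opening and the grip force at its end, in the units of the state.
- telemetry.observe(): the state, without advancing time (a new reading comes with each control period).
- vision.read_camera(name): name is "scene" or "top"; returns (picture, depth): 480x640x3 uint8, red, green, blue; 480x640 float32, m along the optical axis (not along the pixel's ray), 0 where there is no reading.
- vision.get_calibration(name): a dict with "camera_matrix" (3x3 intrinsics, pixels), "rvec" (rotation vector, rad) and "tvec" (3), from world to camera coordinates, as OpenCV has them. Camera axes: x right, y down, z forward; pixel columns grow to the right and rows downward; lengths in m; the calibration is good to about 2 mm. A picture is of the moment at which its call begins. get_calibration takes no time and is no camera call.
- ticket.hand_in(): hands the job in; it is judged then, once.
The state is a dict: "time": time; "qpos": joint angles; "qvel": joint speeds; "joint_efforts": joint torques, N m; "tool_pos": TCP position; "tool_rot": TCP orientation; "contact_force": force on the tool from outside, world axes, zero at the start; "torque": the same for the moment, N m; "opening": finger opening in m; "grip_force": force on a finger pad.
Only numpy, scipy, OpenCV 4.12 (cv2) and the standard library are available. Lean on these libraries where they do the work, as an engineer would, in place of code of your own. Each camera call takes 0.05 s, during which the arm holds its last target. There are 200 camera calls.

TASK

Someone wants to twist the stuck lid off the little glass jam jar: gently stand the jar upright on the board of the ratchet clamp, between the two jaws, and let go of it. Then pump the clamp's trigger, and only the trigger, until the sprung jaw face has pressed the jar against the far pad and its spring is pushed in by about 5 to 15 mm, no more, because more would crack the glass. Finish holding: keep the trigger squeezed in the gripper, and leave the tin and the spice jar where they stand.

Things in the scene. Friction and masses are not known exactly. Their poses are not given: they have to be found in the camera images.
- jam_jar: Small round thin-walled glass jam jar with a pale screw lid, 56 mm in diameter, 69 mm tall, 0.1 to 0.2 kg. It breaks if the fingers' force on it (both added up) passes 120 N, so hold it with 20 to 40 N of grip, or if it is set on the board harder than 40 N. Origin: centre of its underside; z up through the lid.
- food_tin: Bystander: a round food tin, 58 mm in diameter, 72 mm tall. Leave it where it stands. Origin: centre of its underside.
- spice_jar: Bystander: a slim spice jar with a dark cap, 44 mm in diameter, 96 mm tall. Leave it where it stands. Origin: centre of its underside.
- clamp: One-hand ratchet bar clamp on a wooden board (300x70x8 mm), fixed. Origin: on the counter, on the centre line; x along the bar from the handle to the fixed far jaw, y across, z up. Here (mm) the board is x -165 to 135; far jaw with its rubber pad x 100 to 135, 50 wide, top z 62; housing x -160 to -90, top z 62; upright palm grip x -155 to -139, 26 wide, top z 145; bar tail behind it, z 24 to 37.
- jaw: Block of the moving jaw on the bar, 24 x 44 mm, top at z = 62 mm, at clamp x = -60 to -36 mm plus joint jaw_travel. Its origin is the clamp's origin shifted by joint jaw_travel along the clamp's x. The fingers and arm must not push the moving jaw or its face (more than 8 N counts).
- pad: Sprung rubber face plate in front of the moving jaw block, 44 mm wide, z = 15 to 53 mm; its origin is the clamp's origin shifted along x by joint jaw_travel minus joint pad_travel.
- trigger: Upright trigger blade of the handle, in front of the palm grip (on the side of the jaws), 12 mm thick, 20 mm wide, top at z = 141 mm. Origin: on its hinge, at clamp x = -118 mm, z = 65 mm; z runs up along the blade.
- bed (a point): Where the jar is well placed: point on the board's top (8 mm over the counter) between the jaws; a jar centred here stands 8 mm short of the far pad, and 14 to 30 mm from the sprung face at the start. Axes as the clamp's.
- squeeze (a point): Point 119 mm over the counter for the TCP, pointing down, when squeezing the trigger against the palm grip with the fingers closing along the clamp's x (this point's x). Fingers open to 80 mm or more go round both; at rest the two measure about 51 mm over their outer faces here, fully squeezed 35 mm.
- blade_front (a point): Point on the trigger blade's front face where a finger pushes, 56 mm along the blade from its hinge.
- face_mid (a point): Middle of the sprung jaw face's front surface, 34 mm over the counter; it touches the jar.
- jaw_travel (a joint): How far the bar and moving jaw have moved toward the far pad, m, 0 to 0.066. A friction brake of 10 N holds it; each full squeeze and full release of the trigger moves it on by one tooth, 6 mm (the first squeeze up to 10 mm). It does not go back. Face to far pad: 100 mm minus jaw_travel plus pad_travel.
- pad_travel (a joint): How far the sprung face is pushed in toward the jaw block, m, 0 (free) to 0.026; its spring is 500 N/m with no preload, so 10 mm is 5 N on the jar. The glass cracks above 11 N (22 mm).
- trigger_travel (a joint): Trigger angle, rad: 0 released (leaning 0.15 forward), 0.30 fully squeezed against its stop (17 mm at the fingers). A spring returns it (1.5 to 2.5 N at the fingers); driving the jaw takes up to about 14 N at the fingers. For a tooth to be caught the trigger must be let out to below 0.08, then squeezed past 0.28.
Not all that is in view belongs to the job. Leave any blue look-alike of the jam_jar alone.

How it is judged:
On the way, in this order (a step that is already met when the one before it is completed fails the run):
1. the jar stands upright on the clamp's board between the jaws, let go of (x of jam_jar in the frame of clamp between 0.03 and 0.08 m and y of jam_jar in the frame of clamp between -0.022 and 0.022 m and height (world z) of jam_jar below 0.012 m and angle between jam_jar's own z axis and vertical below 0.1 rad and contact force between the fingers and jam_jar below 0.1 N), for 0.2 s.
2. the sprung jaw face presses on the jar, driven by the squeezed trigger (contact force between pad and jam_jar above 1.5 N and x of jam_jar in the frame of clamp above 0.068 m and contact force between the fingers and trigger above 1 N), for 0.1 s.
At the end, for the whole second after the job is handed in: The jar stands upright (within 0.1 rad) on the clamp's board, within 25 mm of the centre line, pressed between the sprung jaw face (1.5 to 9 N) and the far pad, at rest and not touched by the robot, while the fingers hold the trigger squeezed (beyond 0.12 rad) (all of step 2 and contact force between pad and jam_jar below 9 N and value of joint trigger_travel above 0.12 rad and contact force between each of the arm, the fingers and jam_jar below 0.1 N and y of jam_jar in the frame of clamp between -0.025 and 0.025 m and height (world z) of jam_jar below 0.012 m and angle between jam_jar's own z axis and vertical below 0.1 rad and linear speed of jam_jar below 0.01 m/s); the arm keeps its last pose, push and grip.
It fails at once if the glass is cracked: the clamp's face presses the jar with more than 11 N (contact force between pad and jam_jar above 11 N).
It fails at once if the glass is cracked: the fingers squeeze the jar with more than 120 N (both fingers added up) (contact force between the fingers and jam_jar above 120 N).
It fails at once if the jar is banged down on the clamp with more than 40 N (contact force between jam_jar and clamp above 40 N).
It fails at once if the moving jaw is pushed by hand (contact force between any of the fingers, the arm and jaw above 8 N or contact force between the fingers and pad above 8 N).
It fails at once if the tin or the spice jar is displaced by more than 30 mm (distance of any of food_tin, spice_jar from where it was at the start of the episode above 0.03 m).
It also fails if it takes over 64 s, if anything falls off the work surface, if the arm or the gripper's body presses on something with over 40 N, if the wrist force passes 120 N, or if a joint passes its speed limit or range.

## Working session

There is one attempt and no reset: what is moved stays moved. The work goes in short steps, Python scripts to look and compute and a shell command to move; the robot and the scene stay as the last step left them, time stands still between calls to the robot, and variables do not carry over. Pictures are saved under pics/ and viewed, at most 10 in all, crops included, and the job is handed in when it is done.

```bash
mkdir -p pics; ls; cat > h.py <<'E'
import numpy as np, cv2
from cell import telemetry, vision, ticket
def shot(name):
    im,d=vision.read_camera(name); np.savez(f'{name}.npz',im=im,d=d); return im,d
def pt(name,u,v,d=None,z=None):
    c=vision.get_calibration(name); K=np.array(c['camera_matrix']); R=cv2.Rodrigues(np.array(c['rvec'],float))[0]; t=np.array(c['tvec'],float).ravel()
    r=np.linalg.inv(K)@np.array([u,v,1.0])
    if z is not None:
        o=-R.T@t; w=R.T@r; return o+w*(z-o[2])/w[2]
    return R.T@(r*d-t)
def cloud(name):
    f=np.load(f'{name}.npz'); d=f['d']; im=f['im']
    c=vision.get_calibration(name); K=np.array(c['camera_matrix']); R=cv2.Rodrigues(np.array(c['rvec'],float))[0]; t=np.array(c['tvec'],float).ravel()
    v,u=np.mgrid[0:480,0:640]; r=np.stack([u,v,np.ones_like(u)],-1)@np.linalg.inv(K).T
    return (r*d[...,None]-t)@R, im, d
E
python3 - <<'E'
from h import *
for n in('scene','top'):
    im,d=shot(n); cv2.imwrite(f'pics/{n}0.png',im[...,::-1])
print(telemetry.observe())
for n in('scene','top'):
    c=vision.get_calibration(n);R=cv2.Rodrigues(np.array(c['rvec'],float))[0];print(n,-R.T@np.array(c['tvec']).ravel(),R[2])
E
```

```text
pics
{'time': 0.1, 'qpos': array([-1.46800379e+00,  3.42655358e-01,  1.52489779e+00, -8.02643157e-06,
        1.27538662e+00, -1.45947938e-01]), 'qvel': array([ 0.00166316, -0.00137484, -0.00285539, -0.00150579,  0.00017581,
        0.00060088]), 'joint_efforts': array([ 3.44910295e-03, -4.32002842e+01, -2.44696462e+01,  7.19509763e-02,
        5.26475371e-02, -5.97104872e-05]), 'tool_pos': array([ 0.12925855, -0.50850542,  0.24492151]), 'tool_rot': array([-3.14025875e+00, -1.88316934e-04,  2.48742688e-01]), 'contact_force': array([-0.14943636,  0.44423509, -0.20709565]), 'torque': array([ 0.01563091, -0.01538121,  0.02545502]), 'grip_force': 0.0, 'opening': 0.09181782203107615}
scene [-0.2343798  -0.01519641  1.10370632] [ 0.57425591  0.06438439 -0.81614019]
top [0.31815896 0.07302922 1.03337332] [ 0.16514258  0.00625196 -0.98624989]
```

View pics/scene0.png

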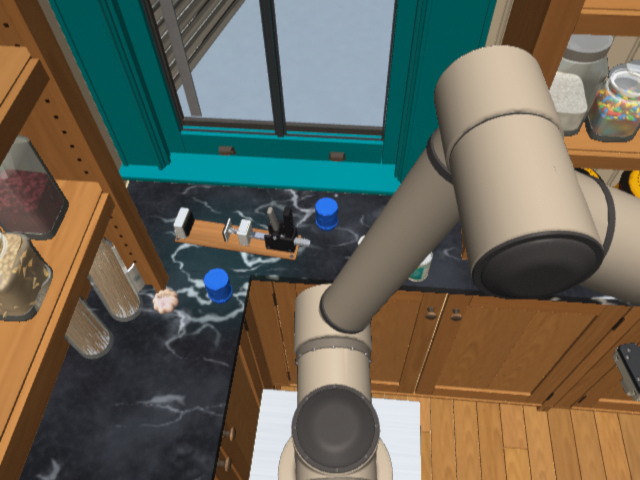

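View pics/top0.png

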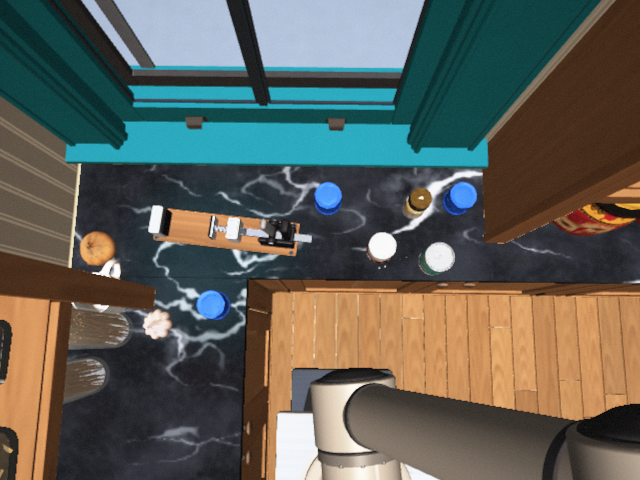

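The top view shows the clamp with its far jaw at (158,222) and handle at (278,233). There are round items at (382,247) and (437,257), a dark-capped jar at (418,202), and blue look-alikes. I'll enlarge it and measure.

```bash
python3 - <<'E'
from h import *
P,im,d=cloud('top')
a=cv2.resize(im[170:300,140:330],None,fx=4,fy=4,interpolation=cv2.INTER_CUBIC)
b=cv2.resize(im[170:300,350:490],None,fx=4,fy=4,interpolation=cv2.INTER_CUBIC)
cv2.imwrite('pics/clamp.png',a[...,::-1]); cv2.imwrite('pics/jars.png',b[...,::-1])
for u,v in [(382,245),(437,257),(418,200),(158,215),(233,228),(280,228),(290,228),(170,236),(290,250),(350,225),(268,232)]:
    print(u,v,P[v,u].round(4))
# round objects: horizontal top patches
for n,(u0,u1,v0,v1) in dict(a=(360,402,225,272),b=(412,460,235,280),c=(400,435,183,222)).items():
    Q=P[v0:v1,u0:u1].reshape(-1,3);zt=np.percentile(Q[:,2],97);T=Q[abs(Q[:,2]-zt)<.006]
    c,r=cv2.minEnclosingCircle((T[:,:2]*1000).astype(np.float32)); print(n,zt.round(4),len(T),np.round(c,1),round(r,1),T.mean(0).round(4))
# board
Z=P[...,2]; hsv=cv2.cvtColor(im,cv2.COLOR_RGB2HSV)
m=(abs(Z-.008)<.006)&(hsv[...,1]>90)&(hsv[...,0]<25); m[:200]=0;m[260:]=0;m[:,:140]=0;m[:,310:]=0
Q=P[m]; rect=cv2.minAreaRect((Q[:,:2]*1000).astype(np.float32)); print(m.sum(),Q[:,2].mean(),rect,cv2.boxPoints(rect))
E
```

```text
382 245 [ 0.4761 -0.0416  0.0662]
437 257 [ 0.4541 -0.1485  0.0647]
418 200 [ 0.5599 -0.108   0.0945]
158 215 [0.5319 0.4021 0.0592]
233 228 [0.5072 0.2516 0.0605]
280 228 [0.4926 0.1516 0.1416]
290 228 [0.4971 0.135  0.1196]
170 236 [0.4991 0.3919 0.0064]
290 250 [0.4726 0.1414 0.0087]
350 225 [ 0.5289  0.0172 -0.002 ]
268 232 [0.4916 0.1771 0.106 ]
a 0.0711 566 [474.2 -42.6] 27.2 [ 0.4739 -0.0422  0.0688]
b 0.0717 619 [ 453.3 -152.3] 28.6 [ 0.4538 -0.1528  0.0689]
c 0.0969 372 [ 563.3 -114.2] 21.7 [ 0.5631 -0.1132  0.0947]
2546 0.007438594998105949 ((510.72381591796875, 274.7251281738281), (299.3628234863281, 71.94995880126953), 84.16937255859375) [[459.7291  129.47272]
 [531.3068  122.16345]
 [561.7185  419.97754]
 [490.1408  427.2868 ]]
```

View pics/clamp.png

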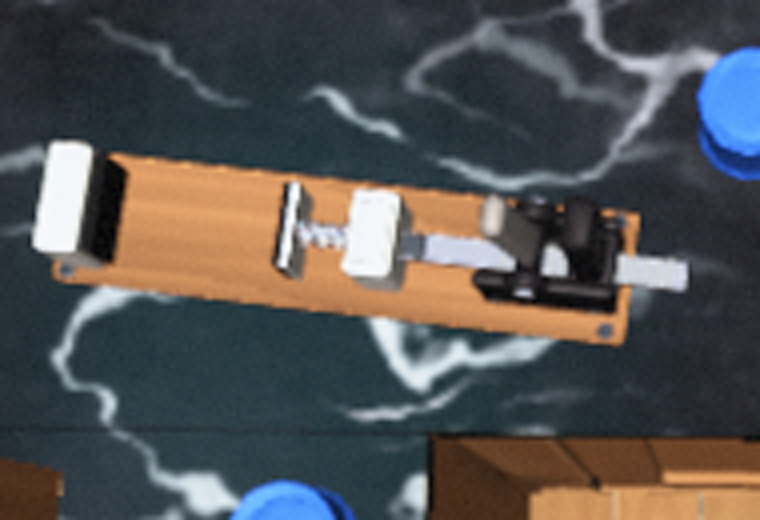

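View pics/jars.png

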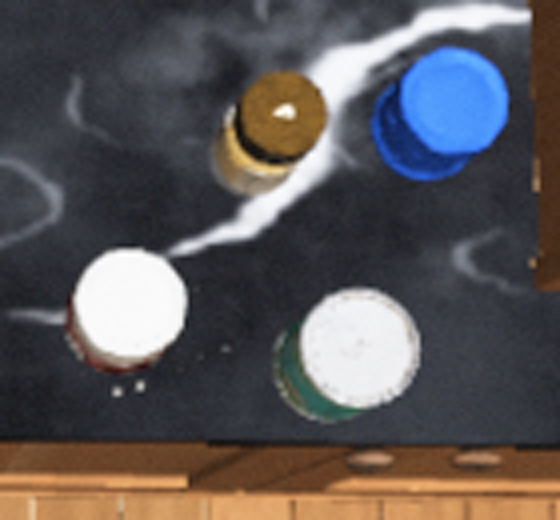

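The enlarged views show the jam jar as the white lid over a dark red body, at top pixel (382,247). The tin is green at (437,257), the spice jar brown-capped at (418,202), and the clamp runs from its far jaw at left to its handle at right. Measured heights (69, 72 and 96 mm) and the 300x72 mm board match the given sizes. Next I'll work out the shifts and check the path for shelves.

```bash
cat >> h.py <<'E'
from scipy.spatial.transform import Rotation as Ro
YAW=np.arctan2(.9948,.1016); CX=np.array([.1016,.9948]); CY=np.array([-.9948,.1016]); O=np.array([.5122,.2896])
def cl(x,y): return O+CX*x+CY*y
def shift(t,yaw):
    s=telemetry.observe(); R=Ro.from_euler('xyz',s['tool_rot'])
    d=R.inv().apply(np.array(t)-s['tool_pos'])*1000
    print('shift',d.round(1),'roll',round(-((yaw-s['tool_rot'][2]+np.pi)%(2*np.pi)-np.pi),3),'pos',s['tool_pos'].round(4),'rot',s['tool_rot'].round(3),'F',s['contact_force'].round(1),'open',round(s['opening'],4),'grip',round(s['grip_force'],1),'t',round(s['time'],2))
E
python3 - <<'E'
from h import *
print(YAW)
shift([.474,-.042,.2],YAW)
P,im,d=cloud('top')
m=(d>0)&(P[...,2]>.12); 
for n in ('top','scene'):
    P,im,d=cloud(n); m=(d>0)&(P[...,2]>.12)&(P[...,0]>0.05)&(P[...,0]<.68)
    H,xe,ye=np.histogram2d(P[m][:,0],P[m][:,1],bins=[np.arange(.05,.75,.1),np.arange(-.9,.8,.1)]); print(n);print(ye.round(1));print(H.astype(int))
# clamp frame profile along centre line, heights
P,im,d=cloud('top')
q=P[...,:2]-O; x=q@CX; y=q@CY
for lo in range(-175,145,5):
    mm=(x*1000>=lo)&(x*1000<lo+5)&(abs(y)<.03)&(P[...,2]>.03)&(P[...,2]<.2)
    if mm.sum(): print(lo,mm.sum(),(np.percentile(P[mm][:,2],90)*1000).round(), (y[mm].min()*1000).round(),(y[mm].max()*1000).round(),end=' | ')
E
```

```text
1.4690181407349963
shift [ 449.  -367.2   45.5] roll -1.22 pos [ 0.1293 -0.5085  0.2449] rot [-3.14  -0.     0.249] F [-0.1  0.4 -0.2] open 0.0918 grip 0.0 t 0.1
top
[-0.9 -0.8 -0.7 -0.6 -0.5 -0.4 -0.3 -0.2 -0.1 -0.   0.1  0.2  0.3  0.4
  0.5  0.6  0.7]
[[    0     0     0     0     0     0     0     0   677  1750     0     0
      0  1232     0     0]
 [    0     0     0     0     0     0     0   973 15396  4797     0     0
      0  5399   227     0]
 [    0     0     0     0     0     0     0  1868   640   149     0     0
      0  7171    22     0]
 [    0     0     0     0     0     0     0     0     0     0     0     0
      0  4267    87   311]
 [    0     0     0     1  1004   697  7160     0     0     0   234     0
      0     0   776  1574]
 [    0     0     0     0     0     0 10011     0     0     0     0     0
      0     0   904  1769]]
scene
[-0.9 -0.8 -0.7 -0.6 -0.5 -0.4 -0.3 -0.2 -0.1 -0.   0.1  0.2  0.3  0.4
  0.5  0.6  0.7]
[[    0     0     0     0  1127    18  5449 10752  1654  2672     0     0
      0  5525    46     0]
 [    0     0     0     0     1     0    27 
[... 871 characters left out ...]
22.0 | -95 32 61.0 -6.0 22.0 | -90 17 36.0 -6.0 17.0 | -85 15 36.0 -6.0 7.0 | -80 16 36.0 -5.0 7.0 | -75 17 35.0 -7.0 8.0 | -70 16 36.0 -6.0 7.0 | -65 19 37.0 -5.0 7.0 | -60 17 42.0 -6.0 7.0 | -55 17 41.0 -6.0 7.0 | -50 98 59.0 -20.0 22.0 | -45 65 63.0 -21.0 23.0 | -40 55 64.0 -20.0 23.0 | -35 62 63.0 -19.0 23.0 | -30 39 63.0 -22.0 23.0 | -25 5 54.0 -15.0 3.0 | -20 13 42.0 -3.0 7.0 | -15 14 39.0 -5.0 4.0 | -10 15 38.0 -4.0 6.0 | -5 15 40.0 -7.0 7.0 | 0 81 53.0 -22.0 22.0 | 5 54 55.0 -20.0 22.0 | 10 12 51.0 -20.0 22.0 | 95 24 53.0 -24.0 23.0 | 100 142 57.0 -24.0 25.0 | 105 103 63.0 -26.0 29.0 | 110 75 64.0 -27.0 29.0 | 115 71 63.0 -26.0 28.0 | 120 76 64.0 -26.0 29.0 | 125 26 62.0 -25.0 26.0 |
```

```bash
python3 -m crank '[[1,449,-367,45,-1.22],[1,449,-367,45,-1.22],[1,449,-367,45,-1.22],[1,449,-367,45,-1.22],[1,449,-367,45,-1.22],[1,449,-367,45,-1.22],[1,449,-367,45,-1.22],[1,449,-367,45,-1.22],[1,449,-367,45,-1.22],[1,449,-367,45,-1.22],[1,449,-367,45,-1.22],[1,449,-367,45,-1.22]]' 30; python3 - <<'E'
from h import *
shift([.474,-.042,.2],YAW)
P,im,d=cloud('scene')
for n in ('top','scene'):
    P,im,d=cloud(n)
    for x0 in (.05,.15,.25,.35,.45,.55):
        m=(d>0)&(P[...,2]>.12)&(abs(P[...,0]-x0-.05)<.05)&(P[...,1]>.3)&(P[...,1]<.6)
        if m.sum(): print(n,x0,m.sum(),'zmin',np.percentile(P[m][:,2],1).round(2),'ymin',np.percentile(P[m][:,1],1).round(3),'zmax',P[m][:,2].max().round(2))
E
```

```text
time: 1.1
tool_pos: [0.4264, -0.106, 0.2066]
tool_rot: [-3.141, 0.0, 1.469]
contact_force: [0.5, 0.0, 0.3]
opening: 0.0917
grip_force: 0.0
shift [68.5 40.9  6.6] roll 0.0 pos [ 0.4264 -0.106   0.2066] rot [-3.141  0.     1.469] F [0.5 0.  0.3] open 0.0917 grip 0.0 t 1.1
top 0.05 1232 zmin 0.33 ymin 0.421 zmax 0.4
top 0.15 5626 zmin 0.12 ymin 0.421 zmax 0.41
top 0.25 7193 zmin 0.13 ymin 0.417 zmax 0.5
top 0.35 4354 zmin 0.13 ymin 0.415 zmax 0.51
top 0.45 776 zmin 0.12 ymin 0.598 zmax 0.25
top 0.55 904 zmin 0.12 ymin 0.598 zmax 0.27
scene 0.05 5571 zmin 0.33 ymin 0.421 zmax 0.5
scene 0.15 7277 zmin 0.13 ymin 0.421 zmax 0.64
scene 0.25 10891 zmin 0.13 ymin 0.418 zmax 0.73
scene 0.35 10726 zmin 0.13 ymin 0.416 zmax 0.73
```

```bash
python3 -m crank '[[1,68,41,7,0],[1,68,41,7,0],[1,68,41,7,0],[1,68,41,45,0],[1,68,41,80,0],[1,68,41,100,0],[1,68,41,100,0]]'; python3 - <<'E'
from h import *
shift([.474,-.042,.042],YAW)
a,_=shot('scene');b,_=shot('top')
a=cv2.resize(a[180:300,330:480],None,fx=4,fy=4);b=cv2.resize(b[180:300,330:480],None,fx=4,fy=4)
cv2.imwrite('pics/pre.png',np.vstack([b])[...,::-1])
E
```

```text
time: 1.68
tool_pos: [0.4704, -0.0439, 0.1029]
tool_rot: [-3.133, -0.001, 1.469]
contact_force: [-0.7, -0.1, -0.3]
opening: 0.092
grip_force: 0.0
shift [ 2.2  3.9 60.9] roll -0.0 pos [ 0.4704 -0.0439  0.1029] rot [-3.133e+00 -1.000e-03  1.469e+00] F [-0.7 -0.1 -0.3] open 0.092 grip 0.0 t 1.68
```

View pics/pre.png

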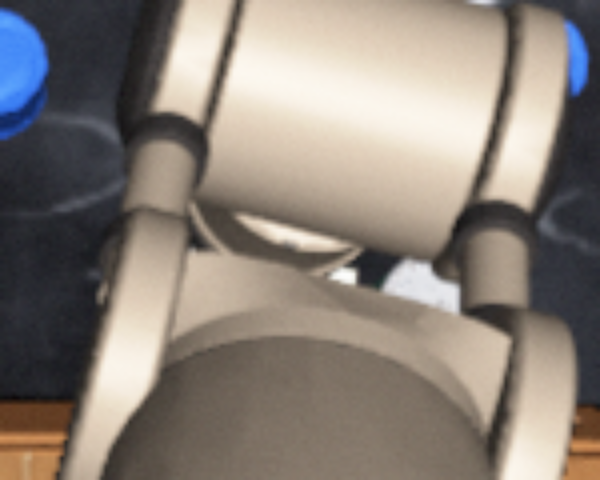

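The arm hides the jar from above, so I'll rely on the first measurement and go down slowly.

```bash
python3 -m crank '[[1,0,0,0,0],[1,0,0,20,0],[1,0,0,40,0],[1,0,0,61,0],[1,0,0,61,0],[1,0,0,61,0]]'; python3 -c "
from h import *
shift([.474,-.042,.042],YAW)"
```

```text
time: 2.28
tool_pos: [0.4738, -0.0448, 0.0467]
tool_rot: [3.141, 0.0, 1.469]
contact_force: [-0.8, -0.6, 0.2]
opening: 0.0915
grip_force: 0.0
shift [ 2.8 -0.1  4.7] roll -0.0 pos [ 0.4738 -0.0448  0.0467] rot [3.141 0.    1.469] F [-0.8 -0.6  0.2] open 0.0915 grip 0.0 t 2.28
```

```bash
python3 -m crank '[[1,3,0,4,0],[1,3,0,4,0],[0.3,3,0,4,0],[0.3,3,0,4,0],[0.3,3,0,4,0],[0,3,0,4,0],[-0.5,3,0,4,0],[-1,3,0,4,0],[-1,3,0,4,0],[-1,3,0,4,0],[-1,3,0,4,0],[-1,3,0,4,0]]' 30; python3 -c "
from h import *
shift([.474,-.042,.042],YAW)"
```

```text
time: 3.28
tool_pos: [0.4738, -0.0416, 0.0419]
tool_rot: [3.141, 0.0, 1.469]
contact_force: [0.1, -0.3, 1.0]
opening: 0.0521
grip_force: 29.9
shift [-0.3  0.2 -0.1] roll -0.0 pos [ 0.4738 -0.0416  0.0419] rot [3.141 0.    1.469] F [ 0.1 -0.3  1. ] open 0.0521 grip 29.9 t 3.28
```

```bash
python3 -m crank '[[-1,0,0,-5,0],[-1,0,0,-20,0],[-1,0,0,-50,0],[-1,0,0,-85,0],[-1,0,0,-120,0],[-1,0,0,-150,0],[-1,0,0,-170,0],[-1,0,0,-170,0],[-1,0,0,-170,0]]' 30; python3 -c "
from h import *
print(cl(.062,0))
shift([*cl(.062,0),.212],YAW)
im,d=shot('scene'); cv2.imwrite('pics/lift.png',im[...,::-1])"
```

```text
time: 4.03
tool_pos: [0.4738, -0.0416, 0.2125]
tool_rot: [3.14, 0.0, 1.469]
contact_force: [0.3, 0.2, -1.4]
opening: 0.0521
grip_force: 29.8
[0.5184992 0.3512776]
shift [395.4   4.5   0.4] roll -0.0 pos [ 0.4738 -0.0416  0.2125] rot [3.14  0.    1.469] F [ 0.3  0.2 -1.4] open 0.0521 grip 29.8 t 4.03
```

View pics/lift.png

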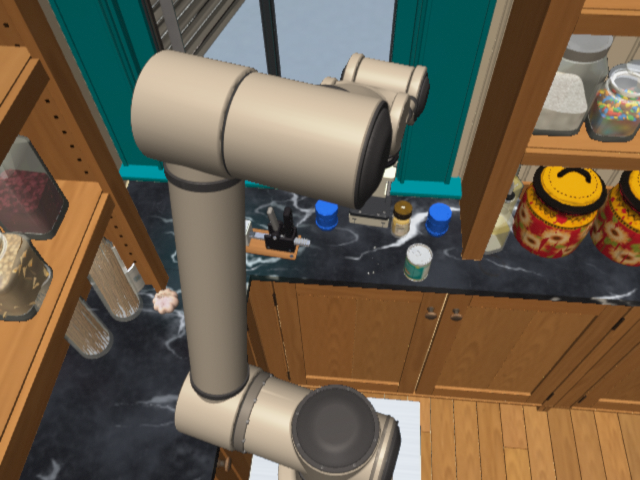

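The scene view shows the jar lifted off the counter and the tin (418,262) and spice jar (401,218) undisturbed. Because the elbow is on the left, I'll check that it clears the left shelf after the swing.

```bash
python3 - <<'E'
from h import *
P,im,d=cloud('scene')
hsv=cv2.cvtColor(im,cv2.COLOR_RGB2HSV)
m=(d>0)&(P[...,2]>.15)&(P[...,1]<.38)&(P[...,1]>-.15)&(P[...,0]<.62)&(P[...,0]>-.2)
Q=P[m];q0=-.088
for dq in (.55,.62,.69,.75):
    R=np.array([[np.cos(dq),-np.sin(dq)],[np.sin(dq),np.cos(dq)]]);W=Q[:,:2]@R.T
    for ext in (0,.08,.15):
        h=np.array([np.cos(dq),np.sin(dq)]); V=W+h*ext
        s=(V[:,0]<.47)&(Q[:,2]<.8); print(dq,ext,'max y for x<.47:',V[s][:,1].max().round(3),end=' ')
        k=np.where(s)[0][V[s][:,1].argmax()]; print(V[k].round(3),Q[k].round(3))
print(telemetry.observe()['qpos'])
E
```

```text
0.55 0 max y for x<.47: 0.28 [0.099 0.28 ] [0.231 0.187 0.753]
0.55 0.08 max y for x<.47: 0.322 [0.167 0.322] [0.231 0.187 0.753]
0.55 0.15 max y for x<.47: 0.358 [0.227 0.358] [0.231 0.187 0.753]
0.62 0 max y for x<.47: 0.308 [0.386 0.308] [0.493 0.026 0.533]
0.62 0.08 max y for x<.47: 0.354 [0.452 0.354] [0.493 0.026 0.533]
0.62 0.15 max y for x<.47: 0.373 [0.201 0.373] [0.231 0.187 0.753]
0.69 0 max y for x<.47: 0.334 [0.364 0.334] [0.493 0.026 0.533]
0.69 0.08 max y for x<.47: 0.385 [0.426 0.385] [0.493 0.026 0.533]
0.69 0.15 max y for x<.47: 0.424 [0.47  0.424] [0.482 0.028 0.532]
0.75 0 max y for x<.47: 0.355 [0.343 0.355] [0.493 0.026 0.533]
0.75 0.08 max y for x<.47: 0.41 [0.402 0.41 ] [0.493 0.026 0.533]
0.75 0.15 max y for x<.47: 0.457 [0.453 0.457] [0.493 0.026 0.533]
[-2.48814845e-01  2.84312376e-01  1.70956936e+00 -1.27516049e-04
  1.14875314e+00 -1.46845132e-01]
```

```bash
python3 - <<'E'
from h import *
for n in('top','scene'):
    P,im,d=cloud(n)
    for z0 in np.arange(.1,.8,.1):
        m=(d>0)&(abs(P[...,2]-z0-.05)<.05)&(P[...,1]>.39)&(P[...,1]<.59)&(P[...,0]<.6)
        if m.sum()>5: print(n,z0.round(1),m.sum(),'xmax',np.percentile(P[m][:,0],99.5).round(3),'ymin',np.percentile(P[m][:,1],.5).round(3))
E
```

```text
top 0.1 2306 xmax 0.391 ymin 0.416
top 0.2 1538 xmax 0.392 ymin 0.415
top 0.3 12806 xmax 0.39 ymin 0.416
top 0.4 2080 xmax 0.392 ymin 0.415
top 0.5 77 xmax 0.392 ymin 0.415
scene 0.1 3085 xmax 0.391 ymin 0.416
scene 0.2 1555 xmax 0.392 ymin 0.416
scene 0.3 15639 xmax 0.386 ymin 0.417
scene 0.4 8895 xmax 0.391 ymin 0.416
scene 0.5 3587 xmax 0.392 ymin 0.416
scene 0.6 6061 xmax 0.392 ymin 0.416
scene 0.7 513 xmax 0.387 ymin 0.416
```

```bash
python3 -m crank '[[-1,15,0,0,0],[-1,50,1,0,0],[-1,90,1,0,0],[-1,130,2,0,0],[-1,170,2,0,0],[-1,210,3,0,0],[-1,250,3,0,0],[-1,290,4,0,0],[-1,330,4,0,0],[-1,365,4,0,0],[-1,385,4,0,0],[-1,395,4,0,0]]' 30; python3 -c "
from h import *
shift([*cl(.062,0),.06],YAW)
shot('top');P,im,d=cloud('top'); cv2.imwrite('pics/over.png',cv2.resize(im[160:310,120:330],None,fx=3,fy=3)[...,::-1])"
```

```text
time: 5.08
tool_pos: [0.5166, 0.3535, 0.2088]
tool_rot: [-3.138, 0.002, 1.472]
contact_force: [-1.0, -1.5, -2.4]
opening: 0.0523
grip_force: 29.8
shift [ -1.7   2.7 148.8] roll 0.003 pos [0.5166 0.3535 0.2088] rot [-3.138e+00  2.000e-03  1.472e+00] F [-1.  -1.5 -2.4] open 0.0523 grip 29.8 t 5.08
```

View pics/over.png

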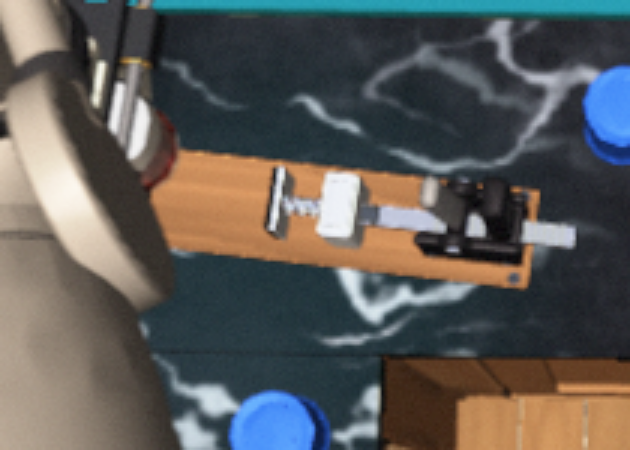

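The jar is in the fingers (crop 150,125), clear of the sprung face at (278,200) and over the board's far end.

```bash
python3 -m crank '[[-1,0,0,0,0],[-1,0,2,20,0],[-1,0,2,50,0],[-1,0,2,80,0],[-1,0,2,110,0],[-1,0,2,130,0],[-1,0,2,145,0],[-1,0,2,151,0],[-1,0,2,151,0],[-1,0,2,151,0]]' 30; python3 -c "
from h import *
shift([*cl(.062,0),.05],YAW)"
```

```text
time: 5.97
tool_pos: [0.5204, 0.3497, 0.0613]
tool_rot: [3.141, 0.0, 1.468]
contact_force: [1.4, -1.2, -1.0]
opening: 0.052
grip_force: 29.8
shift [ 1.3 -2.  11.3] roll -0.001 pos [0.5204 0.3497 0.0613] rot [3.141 0.    1.468] F [ 1.4 -1.2 -1. ] open 0.052 grip 29.8 t 5.97
```

```bash
python3 -m crank '[[-1,1,-2,4,0],[-1,1,-2,7,0],[-1,1,-2,8,0],[-1,1,-2,9,0],[-1,1,-2,9.5,0],[-1,1,-2,10,0],[-1,1,-2,10,0]]' 25; python3 -c "
from h import *
shift([*cl(.062,0),.05],YAW)"
```

```text
time: 6.55
tool_pos: [0.518, 0.352, 0.0508]
tool_rot: [3.142, 0.0, 1.469]
contact_force: [0.1, 0.0, -0.1]
opening: 0.0521
grip_force: 24.8
shift [-0.7  0.6  0.8] roll -0.0 pos [0.518  0.352  0.0508] rot [3.142 0.    1.469] F [ 0.1  0.  -0.1] open 0.0521 grip 24.8 t 6.55
```

```bash
python3 -m crank '[[-1,0,0,0.5,0],[-1,0,0,0.8,0],[-1,0,0,0.8,0]]' 20; python3 -c "
from h import *
shift([*cl(.062,0),.05],YAW)"
```

```text
time: 6.8
tool_pos: [0.5181, 0.3519, 0.05]
tool_rot: [3.141, 0.0, 1.469]
contact_force: [0.0, 0.5, -0.6]
opening: 0.0519
grip_force: 19.9
shift [-0.6  0.5  0. ] roll -0.0 pos [0.5181 0.3519 0.05  ] rot [3.141 0.    1.469] F [ 0.   0.5 -0.6] open 0.0519 grip 19.9 t 6.8
```

```bash
python3 -m crank '[[-1,0,0,0.5,0],[-1,0,0,1,0],[-1,0,0,1,0],[-1,0,0,1,0]]' 20; python3 -c "
from h import *
shift([*cl(.062,0),.05],YAW)"; python3 -m crank '[[-1,0,0,0.5,0],[-1,0,0,1,0],[-1,0,0,1,0],[-1,0,0,1,0]]' 20
```

```text
time: 7.13
tool_pos: [0.5181, 0.352, 0.0499]
tool_rot: [3.141, -0.0, 1.469]
contact_force: [-2.3, -1.6, 5.7]
opening: 0.0523
grip_force: 20.1
shift [-0.7  0.5 -0.1] roll -0.0 pos [0.5181 0.352  0.0499] rot [ 3.141 -0.     1.469] F [-2.3 -1.6  5.7] open 0.0523 grip 20.1 t 7.13
time: 7.47
tool_pos: [0.5181, 0.352, 0.0498]
tool_rot: [3.141, -0.0, 1.469]
contact_force: [-4.3, -2.3, 11.1]
opening: 0.0526
grip_force: 20.3
```

The jar is on the board at about 11 N. I'll back off 1.5 mm, open, and rise.

```bash
python3 -m crank '[[-1,0,0,-1.5,0],[-1,0,0,-1.5,0],[0.4,0,0,-1.5,0],[0.6,0,0,-1.5,0],[0.8,0,0,-1.5,0],[1,0,0,-1.5,0],[1,0,0,-1.5,0],[1,0,0,-1.5,0],[1,0,0,-1.5,0]]' 10; python3 -m crank '[[1,0,0,-10,0],[1,0,0,-30,0],[1,0,0,-60,0],[1,0,0,-95,0],[1,0,0,-130,0],[1,0,0,-160,0],[1,0,0,-180,0],[1,0,0,-180,0]]'; python3 -c "
from h import *
shift([*cl(-.12,0),.23],YAW+np.pi/2)
shift([*cl(-.12,0),.23],YAW-np.pi/2);print(telemetry.observe()['qpos'])"
```

```text
time: 8.22
tool_pos: [0.518, 0.3519, 0.0494]
tool_rot: [-3.141, 0.0, 1.469]
contact_force: [-0.2, 0.4, 0.1]
opening: 0.0909
grip_force: 0.0
time: 8.88
tool_pos: [0.5198, 0.353, 0.2362]
tool_rot: [3.133, -0.006, 1.469]
contact_force: [1.1, 0.0, 0.3]
opening: 0.0913
grip_force: 0.0
shift [-183.8   -1.2    5.1] roll -1.571 pos [0.5198 0.353  0.2362] rot [ 3.133 -0.006  1.469] F [1.1 0.  0.3] open 0.0913 grip 0.0 t 8.88
shift [-183.8   -1.2    5.1] roll 1.571 pos [0.5198 0.353  0.2362] rot [ 3.133 -0.006  1.469] F [1.1 0.  0.3] open 0.0913 grip 0.0 t 8.88
[ 4.74620199e-01  5.35527404e-01  1.24030168e+00 -2.85100547e-05
  1.35522083e+00  5.76539936e-01]
```

```bash
python3 -m crank '[[1,-40,0,0,-0.1],[1,-80,0,0,-0.2],[1,-120,0,0,-0.32],[1,-160,0,0,-0.44],[1,-190,0,0,-0.56],[1,-201,0,0,-0.68],[1,-201,0,0,-0.8],[1,-201,0,0,-0.92],[1,-201,0,0,-1.04],[1,-201,0,0,-1.16],[1,-201,0,0,-1.28],[1,-201,0,0,-1.4]]' 10; python3 -m crank '[[1,0,0,0,-0.12],[1,0,0,0,-0.171],[1,0,0,0,-0.171],[1,0,0,0,-0.171]]'; python3 - <<'E'
from h import *
shift([*cl(-.1375,0),.119],YAW+np.pi/2)
for n in ('top','scene'): shot(n)
P,im,d=cloud('top')
cv2.imwrite('pics/sq.png',cv2.resize(im[160:300,130:340],None,fx=3,fy=3)[...,::-1])
q=P[...,:2]-O; x=q@CX; y=q@CY
m=(abs(P[...,2]-.077)<.006)&(x>.02)&(x<.1)&(abs(y)<.04)
if m.sum(): print('jar lid',m.sum(),cv2.minEnclosingCircle((np.c_[x[m],y[m]]*1000).astype(np.float32)),np.median(P[m][:,2]))
for n in ('top','scene'):
    P,im,d=cloud(n);q=P[...,:2]-O; x=q@CX; y=q@CY
    for a,z0,z1 in(('blade/palm',.11,.15),):
        for lo in range(-165,-90,5):
            mm=(x*1000>=lo)&(x*1000<lo+5)&(abs(y)<.03)&(P[...,2]>z0)&(P[...,2]<z1)
            if mm.sum()>3: print(lo,mm.sum(),(y[mm].min()*1000).round(),(y[mm].max()*1000).round(),P[mm][:,2].max().round(3),end=' | ')
E
```

```text
time: 9.88
tool_pos: [0.4972, 0.1519, 0.2294]
tool_rot: [-3.141, -0.001, 2.875]
contact_force: [-0.4, 0.4, 0.0]
opening: 0.0917
grip_force: 0.0
time: 10.22
tool_pos: [0.4973, 0.152, 0.2294]
tool_rot: [-3.141, -0.0, 3.038]
contact_force: [0.5, 0.2, -0.0]
opening: 0.0918
grip_force: 0.0
shift [ -0.9   1.  110.4] roll -0.002 pos [0.4973 0.152  0.2294] rot [-3.141 -0.     3.038] F [ 0.5  0.2 -0. ] open 0.0918 grip 0.0 t 10.22
jar lid 544 ((62.34913635253906, 2.262495517730713), 27.531917572021484) 0.0767236698257533
-155 24 -5.0 13.0 0.145 | -150 23 -5.0 14.0 0.147 | -145 14 -4.0 13.0 0.145 | -120 8 1.0 8.0 0.121 | -115 19 -6.0 10.0 0.14 | -110 15 -5.0 11.0 0.141 | -105 8 -6.0 9.0 0.139 | -155 51 -14.0 12.0 0.147 | -150 40 -14.0 14.0 0.146 | -145 38 -11.0 13.0 0.148 | -140 9 -10.0 9.0 0.142 | -120 6 -6.0 7.0 0.122 | -115 42 -12.0 11.0 0.145 | -110 31 -12.0 10.0 0.144 | -105 16 -12.0 9.0 0.139 |
```

View pics/sq.png

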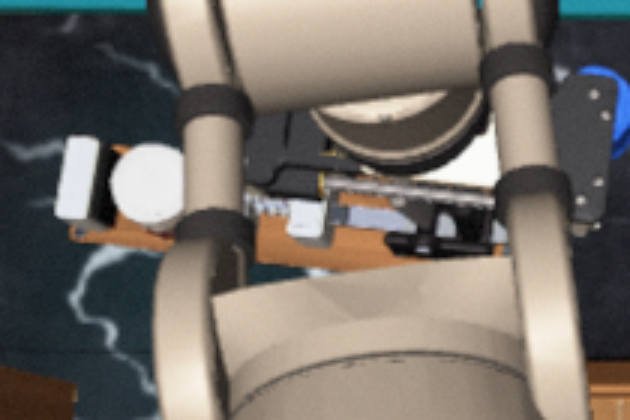

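The top view shows the jar standing at crop (148,185), measured at clamp x 62 mm, y 2 mm, lid 77 mm high. That is released and upright on the board. Now I'll go down around the handle.

```bash
python3 -m crank '[[1,-1,1,20,0],[1,-1,1,50,0],[1,-1,1,80,0],[1,-1,1,100,0],[1,-1,1,110,0],[1,-1,1,110,0],[1,-1,1,110,0]]' 25; python3 - <<'E'
from h import *
shift([*cl(-.1375,0),.119],YAW+np.pi/2)
E
```

```text
time: 10.9
tool_pos: [0.499, 0.1529, 0.1199]
tool_rot: [-3.142, 0.0, 3.039]
contact_force: [0.3, -1.6, 0.5]
opening: 0.0921
grip_force: 0.0
shift [ 0.8 -0.2  0.9] roll -0.0 pos [0.499  0.1529 0.1199] rot [-3.142  0.     3.039] F [ 0.3 -1.6  0.5] open 0.0921 grip 0.0 t 10.9
```

```bash
python3 -m crank '[[0.4,0,0,0,0],[0.2,0,0,0,0],[0.1,0,0,0,0],[0,0,0,0,0],[-0.1,0,0,0,0],[-0.2,0,0,0,0],[-0.4,0,0,0,0],[-0.6,0,0,0,0],[-0.6,0,0,0,0]]' 25; cat >> h.py <<'E'
def jaw():
    shift([*cl(-.1375,0),.119],YAW+np.pi/2)
    for n in ('top','scene'):
        shot(n);P,im,d=cloud(n);q=P[...,:2]-O; x=(q@CX)*1000; y=(q@CY)*1000; z=P[...,2]*1000
        m=(abs(z-62)<3)&(x>-55)&(x<30)&(abs(y)<24)
        f=(abs(z-50)<5)&(x>-10)&(x<60)&(abs(y)<24)
        j=(abs(z-77)<5)&(x>20)&(x<110)&(abs(y)<40)
        print(n,'block',m.sum(),np.percentile(x[m],[3,50,97]).round(1) if m.sum()>9 else '','face',f.sum(),np.percentile(x[f],[3,50,97]).round(1) if f.sum()>4 else '','jar',j.sum(),(np.percentile(x[j],[2,98]).round(1),np.percentile(y[j],[2,98]).round(1)) if j.sum()>9 else '')
E
python3 -c "
from h import *
P,im,d=cloud('top')
jaw()"
```

```text
time: 11.65
tool_pos: [0.4993, 0.154, 0.1206]
tool_rot: [3.14, 0.002, 3.04]
contact_force: [-0.4, -10.8, 6.4]
opening: 0.0368
grip_force: 22.3
shift [ 0.9 -1.3  1.6] roll 0.0 pos [0.4993 0.154  0.1206] rot [3.14e+00 2.00e-03 3.04e+00] F [ -0.4 -10.8   6.4] open 0.0368 grip 22.3 t 11.65
top block 3  face 54 [10.3 14.3 43.8] jar 583 (array([36.2, 85.3]), array([-21.2,  26.1]))
scene block 93 [-39.2 -30.  -21.7] face 88 [ 9.4 15.2 54.6] jar 208 (array([36.8, 73.6]), array([-25. ,  21.8]))
```

```bash
python3 -m crank '[[-1,0,0,0,0],[-1,0,0,0,0],[-1,0,0,0,0],[-1,0,0,0,0]]' 35; python3 -c "
from h import *
jaw()"
```

```text
time: 12.08
tool_pos: [0.4993, 0.1538, 0.1206]
tool_rot: [3.139, 0.002, 3.039]
contact_force: [-0.0, 3.1, 6.3]
opening: 0.036
grip_force: 35.7
shift [ 1.  -1.1  1.6] roll -0.001 pos [0.4993 0.1538 0.1206] rot [3.139e+00 2.000e-03 3.039e+00] F [-0.   3.1  6.3] open 0.036 grip 35.7 t 12.08
top block 4  face 65 [10.  14.6 42.6] jar 586 (array([36.5, 85.5]), array([-21.4,  26.2]))
scene block 90 [-40.5 -30.6 -21. ] face 96 [ 9.3 15.9 53.9] jar 204 (array([36.2, 73.3]), array([-24.8,  23.7]))
```

```bash
python3 -m crank '[[0.2,0,0,0,0],[0.7,0,0,0,0],[0.7,0,0,0,0],[0.7,0,0,0,0],[0.7,0,0,0,0],[0.2,0,0,0,0],[0,0,0,0,0],[-0.1,0,0,0,0],[-0.2,0,0,0,0],[-0.4,0,0,0,0],[-0.6,0,0,0,0],[-0.6,0,0,0,0]]' 35; python3 -c "
from h import *
jaw()
P,im,d=cloud('scene');q=P[...,:2]-O; x=(q@CX)*1000; y=(q@CY)*1000; z=P[...,2]*1000
for lo in range(-60,60,4):
  m=(x>=lo)&(x<lo+4)&(abs(y)<26)&(z>44)&(z<68)
  if m.sum(): print(lo,m.sum(),z[m].max().round(),y[m].min().round(),y[m].max().round(),end=' | ')
"
```

```text
time: 13.18
tool_pos: [0.4987, 0.1539, 0.12]
tool_rot: [3.14, 0.0, 3.039]
contact_force: [-1.0, 5.7, 5.3]
opening: 0.0367
grip_force: 35.8
shift [ 0.3 -1.1  1. ] roll -0.0 pos [0.4987 0.1539 0.12  ] rot [3.14  0.    3.039] F [-1.   5.7  5.3] open 0.0367 grip 35.8 t 13.18
top block 0  face 96 [15.  19.2 42.5] jar 587 (array([36.5, 85.5]), array([-21.4,  25.7]))
scene block 86 [-34.4 -25.3 -15.8] face 98 [15.2 20.8 54.5] jar 204 (array([36.8, 73. ]), array([-24.4,  23. ]))
-48 1 44.0 1.0 1.0 | -40 6 58.0 -11.0 10.0 | -36 53 65.0 -23.0 21.0 | -32 30 66.0 -22.0 21.0 | -28 31 66.0 -23.0 22.0 | -24 31 66.0 -24.0 23.0 | -20 28 64.0 -16.0 20.0 | -16 18 63.0 -24.0 21.0 | 0 1 45.0 2.0 2.0 | 8 1 44.0 -1.0 -1.0 | 12 5 54.0 -13.0 9.0 | 16 39 56.0 -24.0 22.0 | 20 28 58.0 -22.0 22.0 | 24 1 50.0 15.0 15.0 | 32 3 67.0 -6.0 3.0 | 36 28 66.0 -14.0 16.0 | 40 11 67.0 10.0 17.0 | 44 12 66.0 15.0 23.0 | 48 10 66.0 17.0 25.0 | 52 11 68.0 20.0 26.0 | 56 3 67.0 21.0 22.0 |
```

```bash
python3 -m crank '[[0.2,0,0,0,0],[0.7,0,0,0,0],[0.7,0,0,0,0],[0.7,0,0,0,0],[0.7,0,0,0,0],[0.2,0,0,0,0],[0,0,0,0,0],[-0.1,0,0,0,0],[-0.2,0,0,0,0],[-0.4,0,0,0,0],[-0.6,0,0,0,0],[-0.6,0,0,0,0]]' 35; python3 -c "
from h import *
jaw()";  python3 -m crank '[[0.2,0,0,0,0],[0.7,0,0,0,0],[0.7,0,0,0,0],[0.7,0,0,0,0],[0.7,0,0,0,0],[0.2,0,0,0,0],[0,0,0,0,0],[-0.1,0,0,0,0],[-0.2,0,0,0,0],[-0.4,0,0,0,0],[-0.6,0,0,0,0],[-0.6,0,0,0,0]]' 35; python3 -c "
from h import *
jaw()"
```

```text
time: 14.28
tool_pos: [0.4989, 0.1539, 0.12]
tool_rot: [3.14, 0.001, 3.039]
contact_force: [-0.5, 6.7, 3.8]
opening: 0.0366
grip_force: 35.1
shift [ 0.5 -1.1  1. ] roll -0.0 pos [0.4989 0.1539 0.12  ] rot [3.140e+00 1.000e-03 3.039e+00] F [-0.5  6.7  3.8] open 0.0366 grip 35.1 t 14.28
top block 0  face 99 [15.2 19.1 43.4] jar 585 (array([36.9, 85.5]), array([-21.7,  25.9]))
scene block 94 [-34.6 -24.2 -15.6] face 87 [15.2 20.9 52.6] jar 203 (array([36.3, 72.5]), array([-25.5,  24.5]))
time: 15.38
tool_pos: [0.4988, 0.1538, 0.1201]
tool_rot: [3.14, 0.001, 3.039]
contact_force: [-1.6, 5.4, 6.4]
opening: 0.0368
grip_force: 35.9
shift [ 0.5 -1.1  1.1] roll -0.0 pos [0.4988 0.1538 0.1201] rot [3.140e+00 1.000e-03 3.039e+00] F [-1.6  5.4  6.4] open 0.0368 grip 35.9 t 15.38
top block 0  face 110 [20.9 24.9 43.1] jar 587 (array([36.3, 85.5]), array([-21.6,  26.1]))
scene block 97 [-29.4 -18.2  -9.5] face 95 [16.  27.1 52.7] jar 204 (array([36.6, 73.3]), array([-24.6,  22.6]))
```

One pump missed its tooth because the squeeze was marginal. I'll shift the TCP 2.5 mm toward the handle and hold each squeeze longer.

```bash
python3 -m crank '[[0.2,0,0,0,0],[0.7,0,-2.5,0,0],[0.7,0,-2.5,0,0],[0.7,0,-2.5,0,0],[0.7,0,-2.5,0,0],[0.2,0,-2.5,0,0],[0,0,-2.5,0,0],[-0.1,0,-2.5,0,0],[-0.2,0,-2.5,0,0],[-0.5,0,-2.5,0,0],[-1,0,-2.5,0,0],[-1,0,-2.5,0,0]]' 40;python3 -m crank '[[-1,0,0,0,0],[-1,0,0,0,0]]'; python3 -c "
from h import *
jaw()"
```

```text
time: 16.48
tool_pos: [0.4987, 0.1537, 0.1199]
tool_rot: [3.136, 0.001, 3.039]
contact_force: [-0.5, 17.9, -0.2]
opening: 0.0365
grip_force: 39.6
time: 16.65
tool_pos: [0.4987, 0.1538, 0.1199]
tool_rot: [3.136, 0.001, 3.039]
contact_force: [0.5, 18.2, 0.4]
opening: 0.0362
grip_force: 39.7
shift [ 0.4 -1.   0.9] roll -0.001 pos [0.4987 0.1538 0.1199] rot [3.136e+00 1.000e-03 3.039e+00] F [ 0.5 18.2  0.4] open 0.0362 grip 39.7 t 16.65
top block 0  face 108 [21.2 24.8 42.1] jar 583 (array([36.7, 85.2]), array([-21.5,  26. ]))
scene block 82 [-27.6 -17.2  -8.8] face 92 [13.6 28.  54.7] jar 199 (array([36.2, 71. ]), array([-24.6,  22.4]))
```

The squeeze was complete this time (blade on its stop), so the release must have been too short. I'll open further and check.

```bash
python3 -m crank '[[0.5,0,2.5,0,0],[0.9,0,2.5,0,0],[0.9,0,2.5,0,0],[0.9,0,2.5,0,0],[0.9,0,2.5,0,0],[0.9,0,2.5,0,0],[0.9,0,2.5,0,0]]' 35; python3 -m crank '[[0.3,0,-1,0,0],[0.1,0,-1,0,0],[0,0,-1,0,0],[-0.1,0,-1,0,0],[-0.2,0,-1,0,0],[-0.5,0,-1,0,0],[-1,0,-1,0,0],[-1,0,-1,0,0],[-1,0,-1,0,0],[-1,0,-1,0,0]]' 38; python3 -c "
from h import *
jaw()"
```

```text
time: 17.33
tool_pos: [0.4985, 0.1525, 0.1193]
tool_rot: [-3.141, -0.0, 3.039]
contact_force: [0.9, 0.3, 0.3]
opening: 0.0782
grip_force: 0.0
time: 18.17
tool_pos: [0.4991, 0.1538, 0.1204]
tool_rot: [3.138, 0.002, 3.039]
contact_force: [-1.3, 8.5, 6.4]
opening: 0.0363
grip_force: 38.5
shift [ 0.7 -1.   1.4] roll -0.0 pos [0.4991 0.1538 0.1204] rot [3.138e+00 2.000e-03 3.039e+00] F [-1.3  8.5  6.4] open 0.0363 grip 38.5 t 18.17
top block 0  face 110 [25.8 29.9 41.3] jar 590 (array([37.9, 86.4]), array([-21.4,  26.1]))
scene block 97 [-23.1 -14.6  -3. ] face 108 [-5.3 31.7 54.6] jar 195 (array([36.7, 72.2]), array([-24.8,  21.7]))
```

That tooth caught, and the face now just touches the jar. I expect about 3 more.

```bash
python3 -m crank '[[0.5,0,1,0,0],[0.9,0,1,0,0],[0.9,0,1,0,0],[0.9,0,1,0,0],[0.9,0,1,0,0],[0.9,0,1,0,0],[0.9,0,1,0,0]]' 35; python3 -m crank '[[0.3,0,-1,0,0],[0.1,0,-1,0,0],[0,0,-1,0,0],[-0.1,0,-1,0,0],[-0.2,0,-1,0,0],[-0.5,0,-1,0,0],[-1,0,-1,0,0],[-1,0,-1,0,0],[-1,0,-1,0,0],[-1,0,-1,0,0]]' 38; python3 -c "
from h import *
jaw()"
python3 -m crank '[[0.5,0,1,0,0],[0.9,0,1,0,0],[0.9,0,1,0,0],[0.9,0,1,0,0],[0.9,0,1,0,0],[0.9,0,1,0,0],[0.9,0,1,0,0]]' 35; python3 -m crank '[[0.3,0,-1,0,0],[0.1,0,-1,0,0],[0,0,-1,0,0],[-0.1,0,-1,0,0],[-0.2,0,-1,0,0],[-0.5,0,-1,0,0],[-1,0,-1,0,0],[-1,0,-1,0,0],[-1,0,-1,0,0],[-1,0,-1,0,0]]' 38; python3 -c "
from h import *
jaw()"
```

```text
time: 18.85
tool_pos: [0.4984, 0.1526, 0.1192]
tool_rot: [-3.141, -0.001, 3.04]
contact_force: [-0.4, -0.1, -1.2]
opening: 0.0785
grip_force: 0.0
time: 19.68
tool_pos: [0.499, 0.1538, 0.1204]
tool_rot: [3.138, 0.002, 3.039]
contact_force: [-1.3, 8.1, 5.5]
opening: 0.0364
grip_force: 38.6
shift [ 0.7 -1.   1.4] roll -0.0 pos [0.499  0.1538 0.1204] rot [3.138e+00 2.000e-03 3.039e+00] F [-1.3  8.1  5.5] open 0.0364 grip 38.6 t 19.68
top block 0  face 121 [31.6 36.2 49.5] jar 587 (array([43.5, 92.5]), array([-21.8,  25.6]))
scene block 95 [-17.6  -7.8   2.9] face 103 [-6.9 37.  55.7] jar 151 (array([44.1, 74.9]), array([-26.1,  19. ]))
time: 20.37
tool_pos: [0.4985, 0.1526, 0.1192]
tool_rot: [-3.141, -0.001, 3.04]
contact_force: [0.1, 0.6, 0.1]
opening: 0.0785
grip_force: 0.0
time: 21.2
tool_pos: [0.499, 0.1538, 0.1204]
tool_rot: [3.138, 0.002, 3.039]
contact_force: [-1.1, 8.6, 4.6]
opening: 0.0364
grip_force: 38.6
shift [ 0.7 -1.   1.4] roll -0.0 pos [0.499  0.1538 0.1204] rot [3.138e+00 2.000e-03 3.039e+00] F [-1.1  8.6  4.6] open 0.0364 grip 38.6 t 21.2
top block 10 [5.8 7.5 8.5] face 108 [16.6 40.3 55.9] jar 586 (array([48.1, 96.5]), array([-22.5,  25.3]))
scene block 90 [-10.6  -1.5   8.8] face 113 [-8.4 39.2 55.9] jar 119 (array([48.4, 76.1]), array([-25.9,  17.3]))
```

The jar has reached the far pad with roughly 3 mm of compression. One more tooth should give about 9 mm.

```bash
python3 -m crank '[[0.5,0,1,0,0],[0.9,0,1,0,0],[0.9,0,1,0,0],[0.9,0,1,0,0],[0.9,0,1,0,0],[0.9,0,1,0,0],[0.9,0,1,0,0]]' 35; python3 -m crank '[[0.3,0,-1,0,0],[0.1,0,-1,0,0],[0,0,-1,0,0],[-0.1,0,-1,0,0],[-0.2,0,-1,0,0],[-0.5,0,-1,0,0],[-1,0,-1,0,0],[-1,0,-1,0,0],[-1,0,-1,0,0],[-1,0,-1,0,0]]' 38; python3 -c "
from h import *
jaw()
P,im,d=cloud('top'); cv2.imwrite('pics/end.png',cv2.resize(im[180:270,130:330],None,fx=4,fy=4)[...,::-1])"
```

```text
time: 21.88
tool_pos: [0.4984, 0.1526, 0.1192]
tool_rot: [-3.141, -0.001, 3.04]
contact_force: [0.1, -0.1, 0.3]
opening: 0.0787
grip_force: 0.0
time: 22.72
tool_pos: [0.499, 0.1538, 0.1204]
tool_rot: [3.138, 0.002, 3.039]
contact_force: [-1.8, 8.5, 5.7]
opening: 0.036
grip_force: 38.7
shift [ 0.7 -1.   1.4] roll -0.0 pos [0.499  0.1538 0.1204] rot [3.138e+00 2.000e-03 3.039e+00] F [-1.8  8.5  5.7] open 0.036 grip 38.7 t 22.72
top block 48 [ 6.8 10.3 13.8] face 115 [16.8 40.7 52.9] jar 590 (array([48.2, 96.8]), array([-21.9,  25.4]))
scene block 91 [-5.6  5.2 14. ] face 126 [-6.3 38.8 54.9] jar 117 (array([48.2, 75.6]), array([-25.4,  16.1]))
```

View pics/end.png

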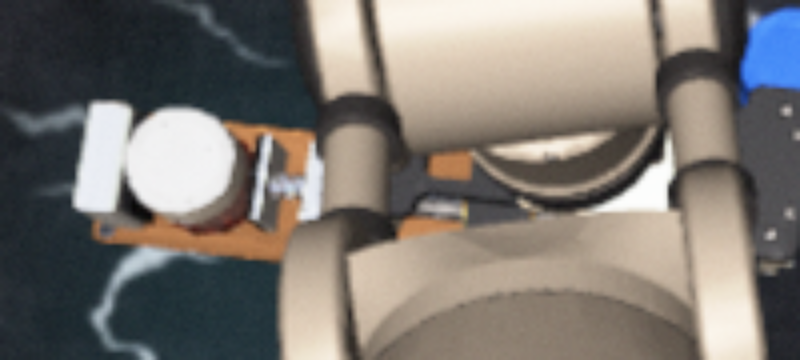

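The top view shows the jar upright against the far pad (crop 185,165), with the sprung face pressed to it (265,178) and the spring shortened. The jar no longer moves while the block advanced 6 mm, so compression is about 8 to 11 mm. The trigger is held squeezed, so I'm handing in.

```bash
python3 -c "
from h import *
print(ticket.hand_in())"
```

```text
the job is handed in; nothing more can be done
None
```

I handed the job in with the jar standing upright, clamped against the far pad, and the trigger held squeezed; the spring is pushed in by an estimated 8–11 mm. The tin and spice jar looked undisturbed in my last check of them, before the jar was placed. The hand-in returned no verdict.

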